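Open the cable box on the entry shelf

TASK

On the white cable box, the long one closed by two dark metal turn buttons, turn both buttons aside, about a quarter turn, well clear of the walnut panel while it still sits in its frame. Then lift the panel out by its tab and set it down flat, tab up, in the middle of the cork mat, without dropping it. Leave both buttons turned aside.

Things in the scene. Friction and masses are not known exactly. Their poses are not given: they have to be found in the camera images.
- panel: Loose walnut panel 90 (x) x 140 (y) x 6 mm, about 0.2 kg; origin: centre of underside. Mid-panel stands a dark steel tab 12 (x) x 60 (y) mm, 30 mm tall above the panel: pinch it. Starts in the recess (2.5 mm play) of the fixed white cable box, 124 x 224 mm, flush with its rim 40 mm above the shelf; origin 34 mm up. The smaller box with one turn button and a round knob is not meant.
- turn_left (a joint): Dark steel bar 48 x 12 mm at the box's +y end, 41.5 to 59.5 mm above the shelf, on a vertical pivot through its middle, 87 mm from the starting panel's centre along panel +y. Rad, anticlockwise from above positive. 0: bar along panel y, inner end 7 mm over the panel (starts within 0.2). Turns both ways to stops at 1.65 and -1.65; clear of the panel beyond 1.2 either way; 1.57 is square.
- turn_right (a joint): The same turn button at the box's other end: pivot 87 mm from the starting panel's centre along panel -y; same size, heights, zero, sign and stops. Both turn against light friction (0.03 N m) and stay where they are left; the rim under them is 40 mm above the shelf.
- mat: Flat cork mat fixed on the shelf, 180 (x) x 220 (y) x 4 mm thick. Origin: centre of its underside, on the shelf; z up. It may lie left or right of the cable box, which is always on the other side.
There are look-alikes about, which are no part of the job. Of the things shaped like the panel, the walnut one is meant.

How it is judged (in metres and radians):
On the way, in this order (a step that is already met when the one before it is completed fails the run):
1. both turn buttons are turned aside (more than 1.2 rad either way) while the panel is still in its frame ((value of joint turn_left above 1.2 rad or value of joint turn_left below -1.2 rad) and (value of joint turn_right above 1.2 rad or value of joint turn_right below -1.2 rad) and distance of panel from where it was at the start of the episode below 0.015 m), for 0.2 s.
2. the panel is lifted out, its underside more than 70 mm above the shelf (height (world z) of panel above 0.07 m), for 0.1 s.
At the end, for the whole second after the job is handed in: The panel lies at rest flat on the cork mat, tab up (within 0.17 rad), its centre within 40 mm of the mat's centre and its underside less than 12 mm above the shelf; both turn buttons are still turned aside by more than 1.2 rad either way (horizontal distance between panel and mat below 0.04 m and height (world z) of panel below 0.012 m and angle between panel's own z axis and vertical below 0.17 rad and linear speed of panel below 0.03 m/s and (value of joint turn_left above 1.2 rad or value of joint turn_left below -1.2 rad) and (value of joint turn_right above 1.2 rad or value of joint turn_right below -1.2 rad)); the robot touches nothing.
It fails at once if the panel is dropped: let go over the mat with its underside more than 35 mm above the shelf (horizontal distance between panel and mat below 0.12 m and height (world z) of panel above 0.035 m and contact force between panel and the fingers below 0.1 N).
It also fails if it takes over 61 s, if anything falls off the work surface, if the arm or the gripper's body presses on something with over 40 N, if the wrist force passes 120 N, or if a joint passes its speed limit or range.

ROBOT

A 6-joint arm with a two-finger parallel gripper is mounted at the origin on the work surface. World frame = base frame: x ahead of the robot, y to its left, z up, the work surface at z = 0. Lengths are in m, angles in degrees, forces in N, time in s.
With the tool pointing down it reaches from about 0.25 to 0.725 m from the base axis. Payload 9.7 kg.
Tool frame: the origin (TCP) lies at the very end of the fingers, on their centre line; the grasp point (between the pads) lies 19 mm behind it; y points along the fingers, x is the direction in which the jaws open and shut, and the axes are right-handed (so a half turn about y gives the same grasp; the last joint's range is limited). The gripper opens to 85 mm and grips with 20 to 120 N. Pads are 22 mm wide; open, the fingers measure 114 mm over their backs; the gripper's body (76 mm by 85 mm) begins 54 mm behind the grasp point. The pads swing forward as they close: fully open they stand 13 mm farther back than shut.
Start: joints at [-73.797, 4.979, 10.078, 95.1, 0, 90], TCP at [0.153, -0.528, 0.209] pointing down, gripper open.
Joint ranges: [-179.16, 179.16], [-48.56, 103.87], [-65.8, 70.77], [-126.05, 130.52], [-82.76, 87.17], [-180, 180]. Speed limits (degrees/s): [127.2, 127.2, 147.25, 180, 180, 180].

INTERFACE

Orientations are given as [roll, pitch, yaw] about the fixed x, y, z axes, in that order (R = Rz(yaw) Ry(pitch) Rx(roll)).
In Python, from workcell import bot gives the robot as it stands.
- The arm moves only by the shell command python3 -m jog 'ROWS' [FORCE]. ROWS is JSON, a list of rows, each a list of 7 numbers: the closure, from 0 (fully open) to 1 (shut), then the shift along the world's x, y, z in units of 25 mm (1.0 is 25 mm), then the turn, a rotation vector about the world's x, y, z in units of 5 degrees (1.0 is 5 degrees). A call has 1 to 5 rows; each row is the pose to reach, as a shift and turn from the pose commanded when the call began; what a row does not reach only later rows make up. A row lasts 1/10 s, in which the tool goes at most 50 mm and 8.59 degrees, less where a joint would pass 70% of its speed; a pose out of reach is approached as far as the arm can. A call with a gripper value outside its range is refused whole. The fingers move at their own pace and stop on an object; FORCE is the grip in N (left out, the last holds). Time passes only in rows, so rows that repeat a pose let the fingers close. It gives the time, the measured TCP pose, the force and the opening at its end, in the units of the state.
- bot.get_obs(): the state, without advancing time (a new reading comes with each control period).
- bot.camera(name): name is "side" or "top"; returns (picture, depth): 420x560x3 uint8, red, green, blue; 420x560 float32, m along the optical axis (not along the pixel's ray), 0 where there is no reading.
- bot.camera_model(name): a dict with "fx", "fy", "cx", "cy" (pixels), "rvec" (rotation vector, rad) and "tvec" (3), from world to camera coordinates, as OpenCV has them. Camera axes: x right, y down, z forward; pixel columns grow to the right and rows downward; lengths in m; the calibration is good to about 2 mm. A picture is of the moment at which its call begins. camera_model takes no time and is no camera call.
- bot.job_done(): hands the job in, once; it reports no verdict.
Trained networks look in the newest picture that a camera, given by its name, has taken for a name from the list of things; names that differ only in an ending like _2 or _b are one class to them, and where a whole thing is asked for, a point or a joint stands for the part that bears it (a point fixed in the world has none). Each returns a list of dicts, best first, with "conf" (0 to 1); they miss things now and then, are a little off and sometimes report something else, mostly with a low value. They report only what shows in the picture. A call takes as long as a camera call. They do not tell look-alikes from the thing itself.
- bot.regions_of(camera, label): "pixels" (420x560 bool, what is visible of it) and "point" ([row, column] in pixels, amid what is visible of it).
The state is a dict: "time": time; "q": joint angles; "qd": joint speeds; "joint_efforts": joint torques, N m; "ee_pos": TCP position; "tcp_rot": TCP orientation; "wrist_force": force on the tool from outside, world axes, zero at the start; "torque": the same for the moment, N m; "opening": finger opening in m.
Only numpy, scipy, OpenCV 4.12 (cv2) and the standard library are available. Lean on these libraries where they do the work, as an engineer would, in place of code of your own. Each camera call takes 0.05 s, during which the arm holds its last target. There are 200 camera calls.

## Working session

There is one attempt and no reset: what is moved stays moved. The work goes in short steps, Python scripts to look and compute and a shell command to move; the robot and the scene stay as the last step left them, time stands still between calls to the robot, and variables do not carry over. Pictures are saved under pics/ and viewed, about 8 in all and at most 12, crops included, and the job is handed in when it is done.

```bash
mkdir -p pics; ls
cat > h.py <<'E'
import numpy as np,cv2
from workcell import bot
def cam(n):
    m=bot.camera_model(n);R=cv2.Rodrigues(np.array(m['rvec'],float))[0];return m,R,np.array(m['tvec'],float).ravel()
def world(n,d):
    m,R,t=cam(n);v,u=np.mgrid[:d.shape[0],:d.shape[1]]
    P=np.stack([(u-m['cx'])/m['fx']*d,(v-m['cy'])/m['fy']*d,d],-1)
    return (P-t)@R
def save(n,a):cv2.imwrite('pics/'+n,np.ascontiguousarray(a[...,::-1]))
E
python3 - <<'E'
from h import *
p,d=bot.camera('top');np.savez('top0',p=p,d=d);save('top0.png',p)
p2,d2=bot.camera('side');np.savez('side0',p=p2,d=d2);save('both0.png',np.vstack([p2]))
o=bot.get_obs();print(o['time'],o['ee_pos'],o['tcp_rot'],o['opening'])
W=world('top',d)
for r,c in [(100,100),(100,280),(100,460),(210,280),(300,100),(300,460)]:print(r,c,W[r,c].round(3))
E
```

```text
pics
0.1 [ 0.1533954  -0.52793439  0.20802959] [-8.99998313e+01  7.03134170e-02 -7.37993121e+01] 0.08520020505274126
100 100 [0.942 0.662 0.   ]
100 280 [0.922 0.105 0.004]
100 460 [ 0.858 -0.406  0.098]
210 280 [0.575 0.115 0.004]
300 100 [0.333 0.627 0.002]
300 460 [ 0.302 -0.381  0.   ]
```

View pics/top0.png

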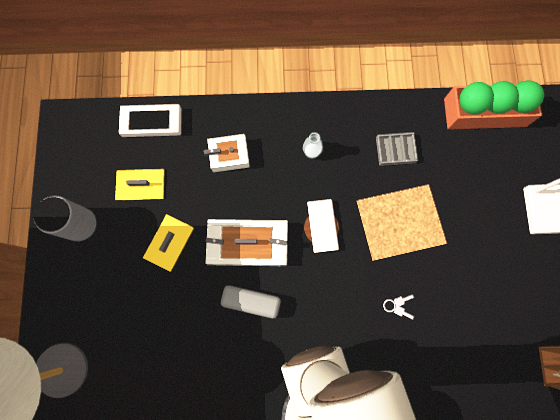

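The top view shows the long white box with two dark buttons at about (row 242, col 247) and the cork mat at (221, 401). Look-alikes are the small one-button box (152, 228), the yellow tabbed panels (184, 140) and (242, 168), and the white frame (120, 150). I choose the one at (242, 247) and will check it in a crop.

Run:
```python
from h import *
z=np.load('top0.npz');p,d=z['p'],z['d'];W=world('top',d)
a=cv2.resize(p[205:280,195:300],None,fx=7,fy=7,interpolation=cv2.INTER_CUBIC)
save('crop0.png',a)
X,Y,Z=W[...,0],W[...,1],W[...,2]
win=np.zeros(d.shape,bool);win[205:280,195:300]=1
def rect(m,n):
    q=W[m][:,:2].astype(np.float32);(c,s,an)=cv2.minAreaRect(q);print(n,m.sum(),'c',np.round(c,4),'s',np.round(s,3),'an',round(an,2),'zmed',np.median(Z[m]).round(4), 'mean',q.mean(0))
rect(win&(Z>.034)&(Z<.046),'rim')
rect(win&(Z>.03),'boxall')
hi=(win&(Z>.0475)).astype(np.uint8);n,l,st,cc=cv2.connectedComponentsWithStats(hi)
for i in range(1,n):
    if st[i,4]>10: rect(l==i,('hi',cc[i].round()))
    if st[i,4]>10: print(np.percentile(Z[l==i],[5,50,95]).round(3))
g=(p[...,0]>150)&(p[...,2]<140)&(Z<.012)&(Z>-.005);w2=np.zeros_like(win);w2[180:265,350:452]=1
rect(g&w2,'mat')
for lab in['turn_left','turn_right','panel','mat']:
    for r in bot.regions_of('side' if 0 else 'top',lab):
        m=r['pixels'];print(lab,round(r['conf'],2),np.round(r['point']),m.sum())
        if win[int(r['point'][0]),int(r['point'][1])] or lab=='mat': rect(m&(Z>-.01),lab)
```

```text
rim 3183 c [0.4797 0.2126] s [0.224 0.124] an 87.96 zmed 0.0408 mean [0.47811598 0.21177192]
boxall 3596 c [0.4325 0.2145] s [0.225 0.218] an 87.01 zmed 0.0411 mean [0.47656593 0.21116513]
('hi', array([214., 241.])) 89 c [0.4134 0.207 ] s [0.273 0.032] an 52.65 zmed 0.0599 mean [0.48058477 0.295369  ]
[0.05  0.06  0.064]
('hi', array([246., 241.])) 118 c [0.4142 0.1582] s [0.212 0.048] an 40.25 zmed 0.07 mean [0.47594124 0.20951317]
[0.051 0.07  0.074]
('hi', array([277., 242.])) 85 c [0.4754 0.1248] s [0.047 0.012] an 78.87 zmed 0.06 mean [0.4748028  0.12504534]
[0.051 0.06  0.063]
mat 3574 c [ 0.5311 -0.2351] s [0.183 0.224] an 10.95 zmed 0.0045 mean [ 0.5281864  -0.23398112]
turn_right 0.4 [244. 277.] 80
turn_right 80 c [0.4751 0.1236] s [0.043 0.012] an 77.38 zmed 0.0596 mean [0.4738997  0.12282155]
panel 0.9 [185. 137.] 1413
panel 0.89 [243. 168.] 1532
panel 0.58 [242. 244.] 1635
panel 1635 c [0.421  0.2029] s [0.235 0.153] an 9.58 zmed 0.0411 mean [0.47739214 0.21264622]
mat 0.84 [223. 398.] 4704
mat 4704 c [ 0.49   -0.1073] s [0.201 0.513] an 17.22 zmed 0.0045 mean [ 0.52661353 -0.23138031]
```

View pics/crop0.png

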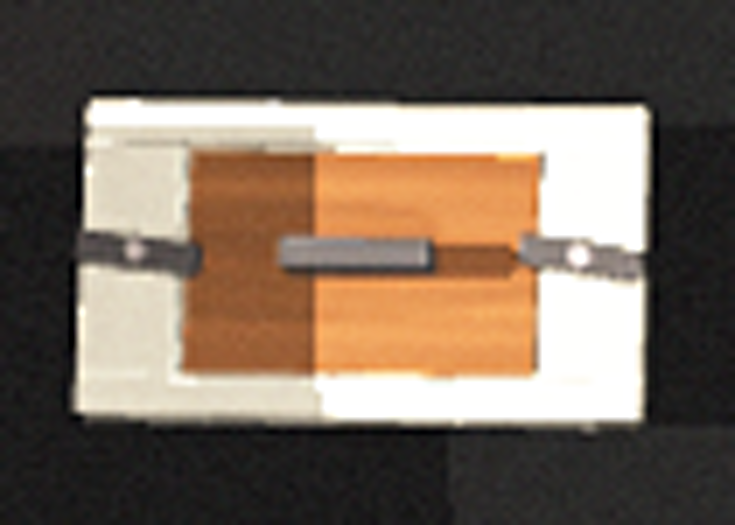

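View pics/both0.png

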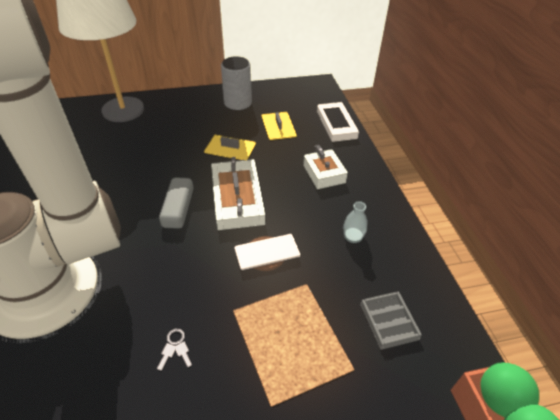

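The crop confirms it: walnut panel, tab, and two buttons both turned about 8–10° clockwise, inner ends over the panel at crop px (255, 195) and (243, 525). The side view shows the same box at (193, 237), with a low white-topped object between box and mat at (251, 267). Plan: grip each bar over its pivot and turn it +92° with the wrist, then pinch the tab. I'll go to the right button first, at about (0.475, 0.124).

```bash
python3 -m jog '[[0,2,4,0,0,0,1.5],[0,2.7,5.5,0,0,0,3],[0,3.5,7,0,0,0,4.5],[0,4.3,8.6,0,0,0,6],[0,5,10.1,0,0,0,7.5]]' 20
python3 -m jog '[[0,0.8,1.6,0,0,0,1.5],[0,1.6,3.2,0,0,0,3],[0,2.4,4.8,0,0,0,4.5],[0,3.2,6.4,0,0,0,5.06],[0,4,8,0,0,0,5.06]]'
python3 -m jog '[[0,0.8,1.6,0,0,0,0],[0,1.6,3.2,0,0,0,0],[0,2.4,4.8,0,0,0,0],[0,3.2,6.4,0,0,0,0],[0,3.9,8,0,0,0,0]]'
python3 -m jog '[[0,0,0,0,0,0,0],[0,0,0,0,0,0,0]]'
```

```text
time: 0.8
ee_pos: [0.265, -0.3025, 0.2087]
tcp_rot: [-90.0, -0.0, -36.0]
wrist_force: [1.1, -1.4, -0.0]
opening: 0.0853
time: 1.3
ee_pos: [0.365, -0.1025, 0.2089]
tcp_rot: [-90.0, -0.1, -10.9]
wrist_force: [1.3, -1.2, -0.7]
opening: 0.0853
time: 1.8
ee_pos: [0.4626, 0.0978, 0.2087]
tcp_rot: [-90.0, -0.0, -11.0]
wrist_force: [1.5, -0.7, 0.1]
opening: 0.0851
time: 2.0
ee_pos: [0.462, 0.0965, 0.2083]
tcp_rot: [-90.0, 0.1, -10.9]
wrist_force: [-0.7, -1.4, -0.2]
opening: 0.0855
```

```bash
python3 -m jog '[[0,0.52,1.1,-1.5,0,0,0],[0,0.52,1.1,-3,0,0,0],[0,0.52,1.1,-4.5,0,0,0],[0,0.52,1.1,-5.8,0,0,0],[0,0.52,1.1,-6.4,0,0,0]]'
python3 -m jog '[[0.5,0,0,0,0,0,0],[0.7,0,0,0,0,0,0],[0.8,0,0,0,0,0,0],[1,0,0,0,0,0,0],[1,0,0,0,0,0,0]]' 20
python3 -m jog '[[1,0,0,0,0,0,0],[1,0,0,0,0,0,0],[1,0,0,0,0,0,0]]'
```

```text
time: 2.5
ee_pos: [0.4735, 0.1217, 0.0461]
tcp_rot: [-90.1, 0.2, -11.1]
wrist_force: [-0.2, -0.6, 1.1]
opening: 0.0852
time: 3.0
ee_pos: [0.4757, 0.1234, 0.0497]
tcp_rot: [-90.0, -0.1, -11.0]
wrist_force: [0.0, -0.2, 0.4]
opening: 0.0121
time: 3.3
ee_pos: [0.4751, 0.1233, 0.0487]
tcp_rot: [-90.0, 0.0, -11.0]
wrist_force: [-0.2, 0.4, -0.3]
opening: 0.0002
```

Run:
```python
from h import *
p,d=bot.camera('top');s,_=bot.camera('side')
a=cv2.resize(p[205:280,195:300],None,fx=5.6,fy=5.6,interpolation=cv2.INTER_CUBIC)
b=cv2.resize(s[140:240,180:300],(int(120*4.2),420),interpolation=cv2.INTER_CUBIC)
save('c1.png',cv2.resize(np.hstack([a[:420],b]),None,fx=.72,fy=.72))
```

```text
(no output)
```

View pics/c1.png

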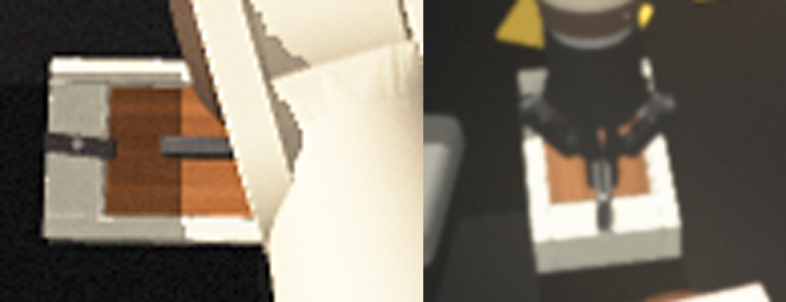

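The top view is blocked by the arm. In the side view the closed fingers are at crop (605, 175), with the bar still at (605, 205) in front of them, so nothing was gripped. I'll zoom with the TCP and the expected bar projected.

Run:
```python
from h import *
p,d=bot.camera('side');W=world('side',d)
m,R,t=cam('side')
K=np.array([[m['fx'],0,m['cx']],[0,m['fy'],m['cy']],[0,0,1]])
o=bot.get_obs();print(o['ee_pos'],o['opening'])
pts=np.array([o['ee_pos'],[.475,.124,.06],[.47,.100,.06],[.48,.148,.06],[.481,.298,.06]])
u=cv2.projectPoints(pts,np.array(m['rvec'],float),np.array(m['tvec'],float),K,None)[0][:,0];print(u.round(1))
a=cv2.resize(p[160:235,195:280],None,fx=8,fy=8,interpolation=cv2.INTER_CUBIC)
for i,q in enumerate(u):
    cv2.circle(a,tuple(int(v) for v in ((q-[195,160])*8+4)),4,[(255,0,0),(0,255,0),(0,255,255),(255,0,255),(255,255,0)][i],-1)
save('c2.png',a)
for r in range(176,224,3): print(r,[W[r,c].round(3).tolist() for c in (int(round(u[1][0])),)])
```

```text
[0.47507072 0.12327763 0.04863596] -0.0005721402235492082
[[239.  206.9]
 [238.7 203.6]
 [238.1 210.5]
 [239.3 196.9]
 [232.  160.6]]
176 [[0.479, 0.11, 0.166]]
179 [[0.479, 0.111, 0.155]]
182 [[0.478, 0.112, 0.145]]
185 [[0.488, 0.22, 0.036]]
188 [[0.487, 0.207, 0.037]]
191 [[0.478, 0.12, 0.108]]
194 [[0.476, 0.114, 0.104]]
197 [[0.476, 0.112, 0.096]]
200 [[0.475, 0.111, 0.085]]
203 [[0.475, 0.112, 0.074]]
206 [[0.475, 0.12, 0.055]]
209 [[0.473, 0.11, 0.054]]
212 [[0.472, 0.1, 0.054]]
215 [[0.471, 0.1, 0.043]]
218 [[0.471, 0.099, 0.033]]
221 [[0.47, 0.099, 0.022]]
```

View pics/c2.png

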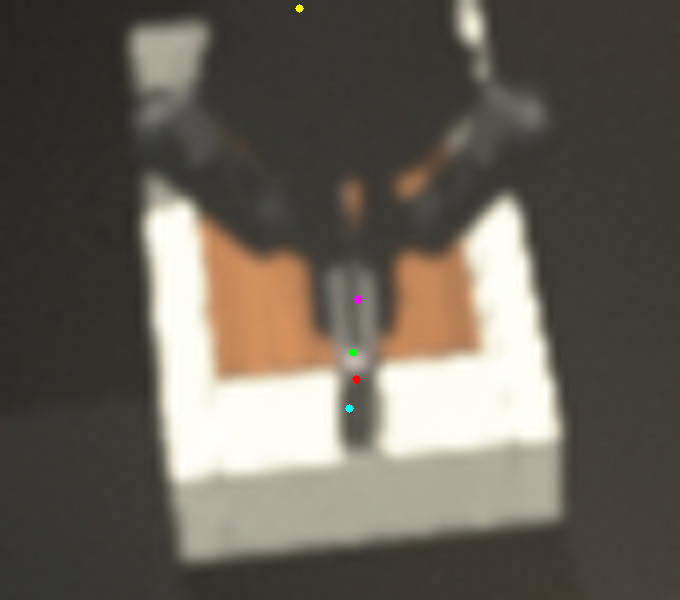

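The fingers look shut with their tips just above the bar (bottom at crop px (365, 355)), although the reported TCP z is 0.0487. I'll probe down a little to see where contact is.

```bash
python3 -m jog '[[1,0,0,-0.1,0,0,0],[1,0,0,-0.1,0,0,0]]'
python3 - <<'E'
from h import *
p,d=bot.camera('side');W=world('side',d)
for r in range(196,214): print(r,[W[r,c].round(3).tolist() for c in (235,237,239,241,243)], p[r,239])
E
```

```text
time: 3.65
ee_pos: [0.4749, 0.1232, 0.0458]
tcp_rot: [-90.0, 0.0, -11.0]
wrist_force: [-0.1, -0.0, -0.3]
opening: 0.0
196 [[0.467, 0.118, 0.094], [0.471, 0.112, 0.099], [0.476, 0.111, 0.099], [0.481, 0.11, 0.1], [0.486, 0.11, 0.098]] [107 105  98]
197 [[0.466, 0.116, 0.093], [0.471, 0.114, 0.094], [0.476, 0.111, 0.097], [0.481, 0.111, 0.095], [0.486, 0.115, 0.091]] [109 106  99]
198 [[0.466, 0.117, 0.089], [0.471, 0.111, 0.093], [0.475, 0.111, 0.093], [0.48, 0.11, 0.093], [0.486, 0.114, 0.088]] [107 104  96]
199 [[0.466, 0.115, 0.087], [0.47, 0.111, 0.09], [0.475, 0.109, 0.091], [0.48, 0.109, 0.09], [0.485, 0.113, 0.086]] [106 103  96]
200 [[0.466, 0.119, 0.08], [0.47, 0.114, 0.084], [0.475, 0.113, 0.084], [0.48, 0.112, 0.084], [0.485, 0.113, 0.082]] [107 105  97]
201 [[0.466, 0.117, 0.078], [0.47, 0.114, 0.08], [0.475, 0.112, 0.082], [0.48, 0.113, 0.079], [0.485, 0.112, 0.079]] [109 105  98]
202 [[0.465, 0.118, 0.073], [0.47, 0.115, 0.076], [0.475, 0.112, 0.078], [0.48, 0.113, 0.076], [0.485, 0.113, 0.074]] [108 106  98]
203 [[0.468, 0.151, 0.037], [0.47, 0.113, 0.074], [0.475, 0.11
[... 674 characters left out ...]
79, 0.11, 0.057], [0.485, 0.125, 0.041]] [87 83 77]
209 [[0.465, 0.13, 0.036], [0.468, 0.109, 0.057], [0.473, 0.108, 0.057], [0.478, 0.107, 0.057], [0.485, 0.126, 0.036]] [86 82 76]
210 [[0.464, 0.125, 0.038], [0.468, 0.107, 0.056], [0.473, 0.103, 0.058], [0.478, 0.105, 0.055], [0.485, 0.123, 0.036]] [88 84 79]
211 [[0.464, 0.123, 0.036], [0.467, 0.104, 0.055], [0.472, 0.1, 0.058], [0.477, 0.102, 0.055], [0.484, 0.118, 0.037]] [89 85 79]
212 [[0.463, 0.12, 0.036], [0.467, 0.102, 0.053], [0.472, 0.099, 0.055], [0.477, 0.099, 0.054], [0.484, 0.114, 0.037]] [86 83 76]
213 [[0.463, 0.116, 0.036], [0.467, 0.1, 0.052], [0.472, 0.102, 0.049], [0.477, 0.102, 0.047], [0.483, 0.109, 0.039]] [86 82 77]
```

By depth, the shut fingertips end near z ≈ 0.073, and the side camera reads about 3 mm low on the bar and rim. So the tips are about 25–29 mm higher than the reported TCP, with no contact. I'll trust the camera: open, go about 23 mm lower, and close gently while watching the force.

```bash
python3 -m jog '[[0.5,0,0,0,0,0,0],[0.5,0,0,0,0,0,0],[0.5,0,0,-0.3,0,0,0],[0.5,0,0,-0.6,0,0,0],[0.5,0,0,-0.9,0,0,0]]' 20
python3 -m jog '[[0.6,0,0,0,0,0,0],[0.7,0,0,0,0,0,0],[0.75,0,0,0,0,0,0]]'
python3 -m jog '[[0.8,0,0,0,0,0,0],[0.85,0,0,0,0,0,0],[0.9,0,0,0,0,0,0],[1,0,0,0,0,0,0],[1,0,0,0,0,0,0]]'
python3 -m jog '[[1,0,0,0,0,0,0],[1,0,0,0,0,0,0]]'
```

```text
time: 4.2
ee_pos: [0.4749, 0.1232, 0.0227]
tcp_rot: [-90.0, 0.0, -11.0]
wrist_force: [0.0, 0.0, 0.4]
opening: 0.0429
time: 4.5
ee_pos: [0.4753, 0.1233, 0.0239]
tcp_rot: [-90.0, -0.0, -11.0]
wrist_force: [0.1, -0.4, -1.0]
opening: 0.0215
time: 5.0
ee_pos: [0.474, 0.1235, 0.024]
tcp_rot: [-90.0, 0.1, -11.0]
wrist_force: [-7.9, 0.9, 5.5]
opening: 0.0113
time: 5.2
ee_pos: [0.474, 0.1235, 0.024]
tcp_rot: [-90.0, 0.1, -11.0]
wrist_force: [-8.0, 1.1, 5.4]
opening: 0.0114
```

Gripped (opening 11.4 mm, which matches the bar). Now turn it +92°.

```bash
python3 -m jog '[[1,-0.04,0,0,0,0,1.2],[1,-0.04,0,0,0,0,2.6],[1,-0.04,0,0,0,0,4],[1,-0.04,0,0,0,0,5.4],[1,-0.04,0,0,0,0,6.8]]'
python3 -m jog '[[1,0,0,0,0,0,1.4],[1,0,0,0,0,0,2.8],[1,0,0,0,0,0,4.2],[1,0,0,0,0,0,5.6],[1,0,0,0,0,0,7]]'
python3 -m jog '[[1,0,0,0,0,0,1.4],[1,0,0,0,0,0,2.8],[1,0,0,0,0,0,4.2],[1,0,0,0,0,0,4.6],[1,0,0,0,0,0,4.6]]'
```

```text
time: 5.7
ee_pos: [0.4749, 0.1236, 0.024]
tcp_rot: [-90.0, -0.1, 23.3]
wrist_force: [3.9, 2.4, -2.2]
opening: 0.0112
time: 6.2
ee_pos: [0.4757, 0.1243, 0.0241]
tcp_rot: [-90.1, -0.2, 58.3]
wrist_force: [7.9, 5.9, -5.5]
opening: 0.0115
time: 6.7
ee_pos: [0.476, 0.125, 0.0241]
tcp_rot: [-90.2, -0.2, 81.1]
wrist_force: [9.3, 8.7, -6.5]
opening: 0.0117
```

```bash
python3 -m jog '[[0.5,0,0,0,0,0,0],[0.5,0,0,0,0,0,0],[0.5,0,0,0.6,0,0,0],[0.5,0,0,1.3,0,0,-1],[0.5,0,0,2,0,0,-2.5]]'
python3 -m jog '[[0.5,0.05,1.3,0,0,0,-1.6],[0.5,0.1,2.6,0,0,0,-3.2],[0.5,0.15,3.9,0,0,0,-4.8],[0.5,0.2,5.2,0,0,0,-6.4],[0.5,0.25,6.5,0,0,0,-8]]'
python3 -m jog '[[0.5,0.03,0.46,0,0,0,-1.6],[0.5,0.03,0.46,0,0,0,-3.2],[0.5,0.03,0.46,0,0,0,-4.8],[0.5,0.03,0.46,0,0,0,-6.4],[0.5,0.03,0.46,0,0,0,-7.6]]'
python3 -m jog '[[0.5,0,0,0,0,0,0],[0.5,0,0,0,0,0,0]]'
```

```text
time: 7.2
ee_pos: [0.4741, 0.1231, 0.0754]
tcp_rot: [-90.0, -0.0, 68.3]
wrist_force: [0.4, -0.3, -0.7]
opening: 0.0426
time: 7.7
ee_pos: [0.4805, 0.2871, 0.0751]
tcp_rot: [-90.0, -0.1, 28.2]
wrist_force: [0.2, -0.0, -0.5]
opening: 0.0426
time: 8.2
ee_pos: [0.4813, 0.2973, 0.0749]
tcp_rot: [-90.0, -0.0, -9.8]
wrist_force: [0.4, -0.1, 0.7]
opening: 0.0428
time: 8.4
ee_pos: [0.4813, 0.2973, 0.0745]
tcp_rot: [-90.0, -0.0, -9.3]
wrist_force: [-0.3, 0.1, 0.4]
opening: 0.0426
```

```bash
python3 -m jog '[[0.5,0,0,-0.6,0,0,0],[0.5,0,0,-1.2,0,0,0],[0.5,0,0,-1.7,0,0,0],[0.5,0,0,-2.02,0,0,0],[0.6,0,0,-2.02,0,0,0]]'
python3 -m jog '[[0.7,0,0,0,0,0,0],[0.8,0,0,0,0,0,0],[0.9,0,0,0,0,0,0],[1,0,0,0,0,0,0],[1,0,0,0,0,0,0]]' 20
python3 -m jog '[[1,0,0,0,0,0,0],[1,0,0,0,0,0,0]]'
```

```text
time: 8.9
ee_pos: [0.4802, 0.2967, 0.0212]
tcp_rot: [-90.1, 0.1, -9.5]
wrist_force: [-0.2, 0.8, 0.1]
opening: 0.0341
time: 9.4
ee_pos: [0.4817, 0.2975, 0.024]
tcp_rot: [-90.0, -0.1, -9.5]
wrist_force: [2.0, -1.0, 4.5]
opening: 0.0113
time: 9.6
ee_pos: [0.4817, 0.2975, 0.0239]
tcp_rot: [-90.0, -0.1, -9.5]
wrist_force: [1.3, -1.4, 5.8]
opening: 0.0116
```

```bash
python3 -m jog '[[1,0,0,0,0,0,1.2],[1,0,0,0,0,0,2.6],[1,0,0,0,0,0,4],[1,0,0,0,0,0,5.4],[1,0,0,0,0,0,6.8]]'
python3 -m jog '[[1,0,0,0,0,0,1.4],[1,0,0,0,0,0,2.8],[1,0,0,0,0,0,4.2],[1,0,0,0,0,0,5.6],[1,0,0,0,0,0,7]]'
python3 -m jog '[[1,0,0,0,0,0,1.4],[1,0,0,0,0,0,2.8],[1,0,0,0,0,0,4.2],[1,0,0,0,0,0,4.3],[1,0,0,0,0,0,4.3]]'
python3 -m jog '[[0.5,0,0,0,0,0,0],[0.5,0,0,0,0,0,0],[0.5,0,0,0.7,0,0,0],[0.5,0,0,1.4,0,0,-1],[0.5,0,0,2.4,0,0,-2.5]]'
python3 - <<'E'
from h import *
p,d=bot.camera('side');t,_=bot.camera('top')
a=cv2.resize(p[150:235,185:285],None,fx=4,fy=4,interpolation=cv2.INTER_CUBIC)
b=cv2.resize(t[205:280,195:300],None,fx=3.8,fy=3.8,interpolation=cv2.INTER_CUBIC)
b=cv2.copyMakeBorder(b,0,a.shape[0]-b.shape[0],0,0,cv2.BORDER_CONSTANT);save('c3.png',np.hstack([a,b]))
E
```

```text
time: 10.1
ee_pos: [0.4827, 0.2976, 0.024]
tcp_rot: [-90.0, -0.2, 24.8]
wrist_force: [6.9, -0.4, 1.6]
opening: 0.0116
time: 10.6
ee_pos: [0.4834, 0.2983, 0.024]
tcp_rot: [-90.2, -0.2, 59.8]
wrist_force: [11.3, 3.3, -1.1]
opening: 0.0117
time: 11.1
ee_pos: [0.4836, 0.2988, 0.024]
tcp_rot: [-90.3, -0.2, 81.0]
wrist_force: [11.6, 6.2, -2.6]
opening: 0.0112
time: 11.6
ee_pos: [0.48, 0.2967, 0.0824]
tcp_rot: [-89.9, 0.1, 68.3]
wrist_force: [0.8, 0.1, -0.7]
opening: 0.0427
```

View pics/c3.png

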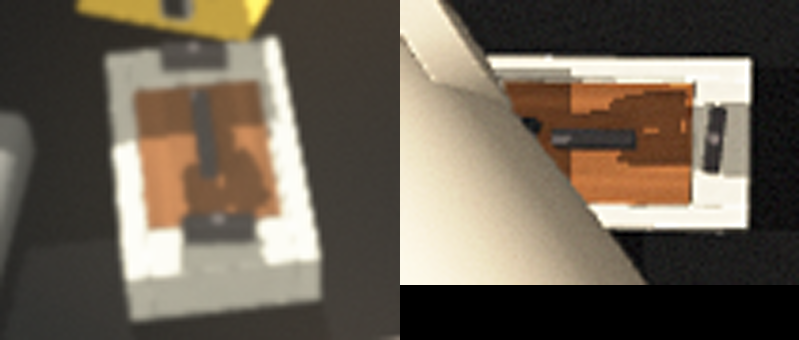

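Both buttons are square to the panel: side crop (228, 220) and (55, 195), top crop (138, 713). The panel is still in its frame. Next, pinch the tab at about (0.478, 0.211).

```bash
python3 -m jog '[[0.5,-0.02,-0.6,0,0,0,-1.6],[0.5,-0.04,-1.2,0,0,0,-3.2],[0.5,-0.06,-1.9,0,0,0,-4.8],[0.5,-0.08,-2.6,0,0,0,-6.4],[0.5,-0.08,-3.44,0,0,0,-8]]'
python3 -m jog '[[0.5,0,0,0,0,0,-1.6],[0.5,0,0,0,0,0,-3.2],[0.5,0,0,0,0,0,-4.8],[0.5,0,0,0,0,0,-6.1],[0.5,0,0,0,0,0,-6.1]]'
python3 -m jog '[[0.5,0,0,-0.8,0,0,0],[0.5,0,0,-1.6,0,0,0],[0.5,0,0,-2.2,0,0,0],[0.5,0,0,-2.45,0,0,0],[0.6,0,0,-2.45,0,0,0]]'
python3 -m jog '[[0.7,0,0,0,0,0,0],[0.8,0,0,0,0,0,0],[0.9,0,0,0,0,0,0],[1,0,0,0,0,0,0],[1,0,0,0,0,0,0]]' 50
python3 -m jog '[[1,0,0,0,0,0,0],[1,0,0,0,0,0,0]]' 50
```

```text
time: 12.2
ee_pos: [0.4784, 0.2106, 0.0822]
tcp_rot: [-90.0, 0.1, 28.3]
wrist_force: [0.0, -0.2, 0.7]
opening: 0.0425
time: 12.7
ee_pos: [0.4785, 0.2111, 0.0824]
tcp_rot: [-90.0, 0.1, -2.0]
wrist_force: [-0.5, 0.0, -0.1]
opening: 0.0425
time: 13.2
ee_pos: [0.4785, 0.2111, 0.021]
tcp_rot: [-90.0, 0.1, -1.9]
wrist_force: [-0.1, -0.1, 0.9]
opening: 0.034
time: 13.7
ee_pos: [0.4797, 0.2115, 0.023]
tcp_rot: [-90.0, -0.1, -2.0]
wrist_force: [-0.7, 0.4, 5.5]
opening: 0.0111
time: 13.9
ee_pos: [0.4797, 0.2115, 0.023]
tcp_rot: [-90.0, -0.1, -2.0]
wrist_force: [-0.1, -0.5, 6.3]
opening: 0.011
```

Gripped. I'll lift slowly, then check the weight.

```bash
python3 -m jog '[[1,0,0,0.3,0,0,0],[1,0,0,0.7,0,0,0],[1,0,0,1.2,0,0,0],[1,0,0,1.8,0,0,0],[1,0,0,2.5,0,0,0]]'
python3 -m jog '[[1,0,0,0.7,0,0,0],[1,0,0,1.3,0,0,0],[1,0,0,1.8,0,0,0],[1,0,0,1.8,0,0,0],[1,0,0,1.8,0,0,0]]'
python3 - <<'E'
from h import *
p,d=bot.camera('side');t,_=bot.camera('top');save('c4.png',p[80:420])
W=world('side',d)
print(W[251,267],W[240,267],W[262,267])
E
```

```text
time: 14.4
ee_pos: [0.4791, 0.2112, 0.0858]
tcp_rot: [-90.0, -0.0, -2.0]
wrist_force: [0.4, 0.3, -1.4]
opening: 0.0109
time: 14.9
ee_pos: [0.4791, 0.2113, 0.1293]
tcp_rot: [-90.0, 0.0, -2.0]
wrist_force: [-1.2, 0.4, -2.4]
opening: 0.0114
[ 0.52251867 -0.01051106  0.02052954] [0.52954837 0.02587505 0.01766293] [ 0.51689801 -0.03948952  0.01571251]
```

View pics/c4.png

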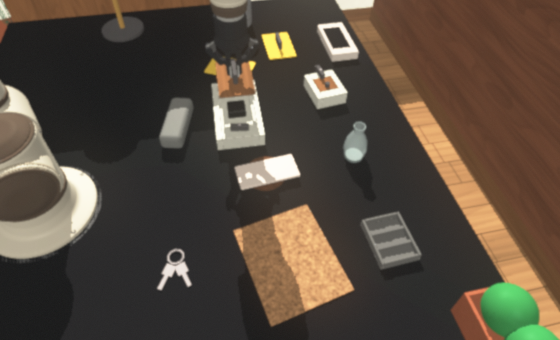

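The panel is clear of the box, hanging from the fingers at (75, 235) in this picture. The frame is empty with both buttons across it, and the wrist load is about 2.4 N, which fits. Carry it to the mat centre at (0.530, -0.235).

```bash
python3 -m jog '[[1,0.1,-0.8,0,0,0,0],[1,0.25,-2.2,0,0,0,0],[1,0.4,-3.6,0,0,0,0],[1,0.6,-5,0,0,0,0],[1,0.75,-6.4,0,0,0,0]]'
python3 -m jog '[[1,0.15,-1.4,0,0,0,0],[1,0.3,-2.8,0,0,0,0],[1,0.45,-4.2,0,0,0,0],[1,0.6,-5.6,0,0,0,0],[1,0.75,-7,0,0,0,0]]'
python3 -m jog '[[1,0.15,-1.4,0,0,0,0],[1,0.3,-2.6,0,0,0,0],[1,0.5,-3.6,0,0,0,0],[1,0.54,-4.2,0,0,0,0],[1,0.54,-4.45,0,0,0,0]]'
python3 -m jog '[[1,0,0,-0.8,0,0,0],[1,0,0,-1.8,0,0,0],[1,0,0,-2.8,0,0,0],[1,0,0,-3.5,0,0,0],[1,0,0,-3.6,0,0,0]]'
python3 - <<'E'
from h import *
p,d=bot.camera('side');save('c5.png',p[180:420,180:420])
W=world('side',d)
t,dt=bot.camera('top');T=world('top',dt);save('c5t.png',t)
hsv=cv2.cvtColor(p,cv2.COLOR_RGB2HSV)
for r in bot.regions_of('side','panel')[:3]:
    print(r['conf'],r['point'],r['pixels'].sum(),np.percentile(W[r['pixels']],[5,50,95],axis=0).round(3).tolist())
E
```

```text
time: 15.5
ee_pos: [0.4975, 0.0499, 0.1286]
tcp_rot: [-90.0, 0.1, -2.0]
wrist_force: [1.1, -0.0, -2.0]
opening: 0.0111
time: 16.0
ee_pos: [0.5162, -0.1251, 0.1286]
tcp_rot: [-90.0, 0.1, -2.0]
wrist_force: [-0.0, -0.1, -2.7]
opening: 0.0114
time: 16.5
ee_pos: [0.5297, -0.2359, 0.1285]
tcp_rot: [-90.0, 0.1, -2.1]
wrist_force: [0.7, 1.2, -2.0]
opening: 0.0112
time: 17.0
ee_pos: [0.5286, -0.2334, 0.0368]
tcp_rot: [-89.9, 0.2, -1.9]
wrist_force: [-0.6, 0.3, -2.4]
opening: 0.0113
0.94 [341.5, 293.3] 1874 [[0.488, -0.302, 0.049], [0.527, -0.266, 0.052], [0.571, -0.223, 0.08]]
```

View pics/c5.png

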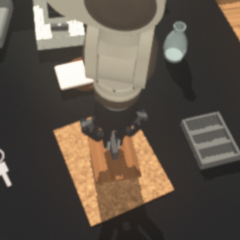

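The panel hangs level over the middle of the mat (crop (155, 118)). Its top is at about 0.053, so the underside is about 0.048, agreeing with ee + 0.012. Lower to contact.

```bash
python3 -m jog '[[1,0,0,-0.4,0,0,0],[1,0,0,-0.8,0,0,0],[1,0,0,-1.2,0,0,0],[1,0,0,-1.4,0,0,0],[1,0,0,-1.5,0,0,0]]'
python3 -m jog '[[1,0,0,-0.1,0,0,0],[1,0,0,-0.1,0,0,0]]'
python3 -m jog '[[1,0,0,-0.1,0,0,0],[1,0,0,-0.1,0,0,0]]'
```

```text
time: 17.65
ee_pos: [0.5296, -0.2348, 0.0009]
tcp_rot: [-90.0, 0.1, -2.0]
wrist_force: [0.3, -0.2, -3.0]
opening: 0.0107
time: 17.85
ee_pos: [0.5301, -0.235, -0.0007]
tcp_rot: [-90.0, 0.0, -2.0]
wrist_force: [0.4, 0.1, -2.6]
opening: 0.0107
time: 18.05
ee_pos: [0.5301, -0.235, -0.0032]
tcp_rot: [-90.0, -0.0, -2.0]
wrist_force: [-0.5, -0.4, -2.2]
opening: 0.0109
```

```bash
python3 -m jog '[[1,0,0,-0.1,0,0,0],[1,0,0,-0.1,0,0,0]]'
python3 -m jog '[[1,0,0,-0.06,0,0,0],[1,0,0,-0.06,0,0,0]]'
python3 -m jog '[[1,0,0,-0.06,0,0,0],[1,0,0,-0.06,0,0,0]]'
```

```text
time: 18.25
ee_pos: [0.53, -0.2349, -0.0059]
tcp_rot: [-90.0, 0.0, -2.0]
wrist_force: [0.2, 0.4, -2.1]
opening: 0.0113
time: 18.45
ee_pos: [0.5302, -0.235, -0.007]
tcp_rot: [-90.0, -0.0, -2.0]
wrist_force: [-0.2, -0.4, -2.0]
opening: 0.0113
time: 18.65
ee_pos: [0.5303, -0.235, -0.007]
tcp_rot: [-90.0, -0.1, -2.0]
wrist_force: [-4.9, 1.1, 9.8]
opening: 0.011
```

Contact (+9.8 N). Open gradually, lift off and look.

```bash
python3 -m jog '[[0.8,0,0,0,0,0,0],[0.6,0,0,0,0,0,0],[0.4,0,0,0,0,0,0],[0.4,0,0,0,0,0,0],[0.4,0,0,0.4,0,0,0]]'
python3 -m jog '[[0.4,0,0,1.2,0,0,0],[0.4,0,0,2.4,0,0,0],[0.4,0,0,3.8,0,0,0],[0.4,0,0,5.2,0,0,0],[0.4,0,0,6.5,0,0,0]]'
python3 -m jog '[[0.4,-1,-1,0,0,0,0],[0.4,-2,-2.2,0,0,0,0],[0.4,-3,-3.6,0,0,0,0],[0.4,-4,-5,0,0,0,0],[0.4,-4,-5,0,0,0,0]]'
python3 -m jog '[[0.4,0,0,0,0,0,0],[0.4,0,0,0,0,0,0]]'
python3 - <<'E'
from h import *
p,d=bot.camera('side');t,dt=bot.camera('top');T=world('top',dt);W=world('side',d)
for n,w in(('side',W),('top',T)):
  for r in bot.regions_of(n,'panel')[:4]:
    m=r['pixels'];q=w[m]
    if q[:,1].mean()<0: print(n,r['conf'],r['point'],m.sum(),np.percentile(q,[3,50,97],axis=0).round(3).tolist())
save('c6.png',np.hstack([t[110:330,190:460],p[140:360,180:400]]))
E
```

```text
time: 19.15
ee_pos: [0.5292, -0.2346, 0.0003]
tcp_rot: [-89.9, 0.1, -2.0]
wrist_force: [0.1, 0.0, -0.4]
opening: 0.051
time: 19.65
ee_pos: [0.5301, -0.2349, 0.1665]
tcp_rot: [-90.0, -0.1, -2.0]
wrist_force: [1.0, -1.7, -0.7]
opening: 0.0517
time: 20.15
ee_pos: [0.4275, -0.3632, 0.1647]
tcp_rot: [-90.1, 0.0, -2.2]
wrist_force: [0.9, -2.0, 0.5]
opening: 0.0515
time: 20.35
ee_pos: [0.4305, -0.3595, 0.1643]
tcp_rot: [-90.0, -0.0, -2.0]
wrist_force: [-0.2, 0.2, 0.2]
opening: 0.0511
side 0.69 [346.4, 300.9] 1712 [[0.493, -0.305, 0.005], [0.549, -0.262, 0.008], [0.576, -0.171, 0.034]]
top 0.76 [220.4, 402.7] 1492 [[0.488, -0.299, 0.007], [0.527, -0.231, 0.011], [0.573, -0.167, 0.041]]
```

View pics/c6.png

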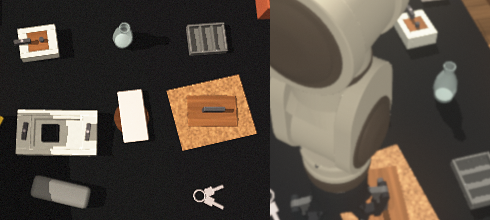

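The panel lies flat in the middle of the mat (crop (110, 213)) with its top at z ≈ 0.011. The buttons stand square at crop (133, 33) and (131, 88), and the robot is clear. Handing in.

```bash
python3 -c "
from workcell import bot
print(bot.get_obs()['wrist_force']);print(bot.job_done())"
```

```text
[0.34509439 0.26933869 0.47147121]
the job is handed in; nothing more can be done
None
```

I turned both buttons on the long white box aside, then lifted the walnut panel out by its tab and set it on the cork mat. I handed the job in at about 20.5 s of the 61 s allowed. It reports no verdict, so the checks below are my own.

- **Buttons:** I gripped each bar over its pivot and turned it to about +83° (1.45 rad) from zero, judging by the wrist angle. The last picture shows both still square to the panel opening.
- **Panel:** I lowered it until it touched the mat (about +10 N at the wrist), then opened the gripper. The top camera's last look put its centre near (0.530, -0.233), within about 5 mm of the mat centre. Its top is at 0.011 m, which fits lying flat on the 4 mm mat.
- **Robot:** it stands clear of everything, with the wrist force near zero.

**What disagreed:**
- **First grasp:** the first try at the right button closed on nothing. The fingertips were about 27 mm higher than the reported tool position. I measured this with the side camera and used the corrected height from then on.
- **Side camera:** it read about 3 mm low on the bar and rim.

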